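# Line up the amber sample jars by size on the carrier

### The job

Line up the four amber jars by size on the blue sample carrier, one standing upright in the middle of each white seat: the smallest on the seat next to the raised steel handle bar, then each next larger one, the largest at the far end. Set each jar down gently rather than dropping it, don't tip any over, and leave the beaker and the slide box standing where they are.

Things in the scene. Friction and masses are not known exactly. Their poses are not given: they have to be found in the camera images.
- jar_a: The largest of four loose straight-sided amber glass jars with white screw caps: 52 mm in diameter (cap and glass alike), 80 mm high with its cap. It starts upright on the black mat (3 mm thick, fixed). Origin: centre of its underside; z up.
- jar_b: The smallest of four loose straight-sided amber glass jars with white screw caps: 30 mm in diameter (cap and glass alike), 44 mm high with its cap. It starts upright on the black mat (3 mm thick, fixed). Origin: centre of its underside; z up.
- jar_c: The second largest of four loose straight-sided amber glass jars with white screw caps: 44 mm in diameter (cap and glass alike), 67 mm high with its cap. It starts upright on the black mat (3 mm thick, fixed). Origin: centre of its underside; z up.
- jar_d: The second smallest of four loose straight-sided amber glass jars with white screw caps: 37 mm in diameter (cap and glass alike), 55 mm high with its cap. It starts upright on the black mat (3 mm thick, fixed). Origin: centre of its underside; z up.
- seat1: Flat round white seat, 60 mm in diameter, the end seat next to the raised handle bar; four lie in a straight row at 76 mm pitch on the fixed blue carrier, which may point any way. Origin: centre of its top face, 12 mm above the table, where a jar's underside rests; x along the row away from the bar. The 10 mm round steel bar stands 49 mm beyond this centre, its top 43 mm above the table.
- seat2: Flat round white seat, 60 mm in diameter, second from the handle bar; four lie in a straight row at 76 mm pitch on the fixed blue carrier, which may point any way. Origin: centre of its top face, 12 mm above the table, where a jar's underside rests; x along the row away from the bar. 
- seat3: Flat round white seat, 60 mm in diameter, third from the handle bar; four lie in a straight row at 76 mm pitch on the fixed blue carrier, which may point any way. Origin: centre of its top face, 12 mm above the table, where a jar's underside rests; x along the row away from the bar. 
- seat4: Flat round white seat, 60 mm in diameter, the end seat farthest from the handle bar; four lie in a straight row at 76 mm pitch on the fixed blue carrier, which may point any way. Origin: centre of its top face, 12 mm above the table, where a jar's underside rests; x along the row away from the bar. The carrier is 320 x 76 mm and 10 mm high.
- beaker: Loose empty open white porcelain beaker, 56 mm in diameter at the rim, 62 mm high, upright on the mat among the jars; to be left alone. Origin: centre of its underside; z up.
- slide_box: Loose closed grey slide box with a white lid, about 62 x 42 mm and 36 mm high, on the mat among the jars; to be left alone. Origin: centre of its underside; x along its long side, z up.
There are look-alikes about, which are no part of the job. Leave any pink or purple look-alike of the jar_b alone.

How it is judged:
By the outcome, as a careful person would: the job done as asked, in the order asked, and still so for the second after the job is handed in, with the robot touching nothing.
It also fails if it takes over 131 s, if anything falls off the work surface, if the arm or the gripper's body presses on something with over 40 N, if the wrist force passes 120 N, or if a joint passes its speed limit or range.

### The arm

A 7-joint arm with a two-finger parallel gripper is mounted at the origin on the work surface. World frame = base frame: x ahead of the robot, y to its left, z up, the work surface at z = 0. Lengths are in m, angles in rad, forces in N, time in s.
With the tool pointing down it reaches from about 0.4 to 0.875 m from the base axis. Payload 6.5 kg.
Tool frame: the origin (TCP) lies at the very end of the fingers, on their centre line; the grasp point (between the pads) lies 19 mm behind it; z points along the fingers, y is the line along which they close (so a half turn about z gives the same grasp; the last joint's range is limited). The gripper opens to 88 mm and grips with 3 to 60 N. Pads are 18 mm wide; open, the fingers measure 123 mm over their backs; the gripper's body (75 mm by 187 mm) begins 45 mm behind the grasp point.
Start: joints at [1.035, 0.536, -0.004, 1.538, 0.003, 1.067, -0.071], TCP at [0.294, -0.58, 0.239] pointing down, gripper open.
Joint ranges: [-2.7, 2.7], [-0.37, 2.16], [-1.27, 1.26], [0.24, 2.4], [-1.31, 4.45], [0.19, 1.91], [-2.76, 2.76]. Speed limits (rad/s): [2.39, 2.39, 3.14, 3.14, 3.14, 3.14, 3.14].

### API

Orientations are given as a rotation vector (axis times angle).
In Python, from plant import * gives the robot as it stands.
- The arm moves only by the tool send_rows, never from a script. Its argument "commands" is a list of rows, each an object with "xyz": the shift along the tool's x, y, z in units of 0.05 m (1.0 is 0.05 m), a list of three; "twist": the turn about the tool's z in units of 6 degrees (1.0 is 6 degrees). In form: [{"xyz": [x, y, z], "twist": twist}, ...]. A call has 1 to 12 rows; each row shifts and turns the commanded pose from where the row before left it, along the tool's axes as they then stand; what a row does not reach is not made up. A row lasts 1/10 s, in which the tool goes at most 50 mm and 8.59 degrees, less where a joint would pass 70% of its speed; a pose out of reach is approached as far as the arm can. A call with a number of a shift or a turn outside -1 to 1 is refused whole. A call with a gripper value outside its range is refused whole. "hand" is the opening, from 0 (shut) to 1 (fully open), set as the call begins (left out, the last holds). The fingers move at their own pace and stop on an object; the grip force is fixed at half the most. Time passes only in rows, so rows that do not move let the fingers close. It gives the time, the measured TCP pose, the force, the opening and the grip force at its end, in the units of the state.
- state(): the state, without advancing time (a new reading comes with each control period).
- get_image(name): name is "scene" or "side" or "wrist"; returns (picture, depth): 384x512x3 uint8, red, green, blue; 384x512 float32, m along the optical axis (not along the pixel's ray), 0 where there is no reading.
- camera_model(name): a dict with "fx", "fy", "cx", "cy" (pixels), "rvec" (rotation vector, rad) and "tvec" (3), from world to camera coordinates, as OpenCV has them. Camera axes: x right, y down, z forward; pixel columns grow to the right and rows downward; lengths in m; the calibration is good to about 2 mm. The wrist camera is an equidistant fisheye: a pixel r from the principal point sees the ray r / f radians off the axis. A picture is of the moment at which its call begins: read the wrist's pose just before it. camera_model takes no time and is no camera call; for the wrist camera it gives the pose at the moment of the call.
- job_done(): hands the job in; it is judged then, once.
The state is a dict: "clock": time; "joint_positions": joint angles; "joint_vel": joint speeds; "tau": joint torques, N m; "ee_pos": TCP position; "ee_rot": TCP orientation; "contact_force": force on the tool from outside, world axes, zero at the start; "moment": the same for the moment, N m; "finger_gap": finger opening in m; "finger_force": force on a finger pad.
Only numpy, scipy, OpenCV 4.12 (cv2) and the standard library are available. Lean on these libraries where they do the work, as an engineer would, in place of code of your own. Each camera call takes 0.05 s, during which the arm holds its last target. There are 200 camera calls.

## Working session

There is one attempt and no reset: what is moved stays moved. The work goes in short steps, Python scripts to look and compute and a tool call to move; the robot and the scene stay as the last step left them, time stands still between calls to the robot, and variables do not carry over. Pictures are saved under pics/ and viewed, at most 14 in all, crops included, and the job is handed in when it is done.

Besides the shell and the picture viewer there is one more tool, called after "Emit:" as name([rows], argument=value, ...), one row to a line, values as JSON. send_rows: Moves the arm, as the interface text tells. Shifts and turns lie within -1 to 1; 1 stands for 0.05 m of shift or 6 degrees of turn. Its arguments: {"type":"object","properties":{"commands":{"type":"array"},"hand":{"type":"number"}},"required":["commands"]}

```bash
ls; mkdir -p pics; python3 - <<'E'
from plant import *
import cv2
for n in ("scene","side"):
    im,d=get_image(n); cv2.imwrite(f"pics/{n}0.png",im[...,::-1]); import numpy as np; np.savez(f"/tmp/{n}0.npz",im=im,d=d)
    print(n,camera_model(n))
s=state();print(s["clock"],s["ee_pos"],s["ee_rot"],s["finger_gap"])
E
```

```text
pics
scene {'fx': 483.82837850400807, 'fy': 483.82837850400807, 'cx': 261.3845184466331, 'cy': 200.88193248347076, 'rvec': array([ 0.98966367,  2.68732658, -0.73166642]), 'tvec': array([ 0.43832602, -0.24989985,  1.50722023])}
side {'fx': 362.80107814939385, 'fy': 362.80107814939385, 'cx': 260.8042208714447, 'cy': 195.2656150276413, 'rvec': array([ 2.39216439, -0.22980669,  0.10268091]), 'tvec': array([-0.5559754,  0.0880976,  0.9597013])}
0.1 [ 0.29406066 -0.57910156  0.23794821] [-3.05389957e+00 -7.31076336e-01  6.56804582e-04] 0.08811636268727062
```

View pics/scene0.png

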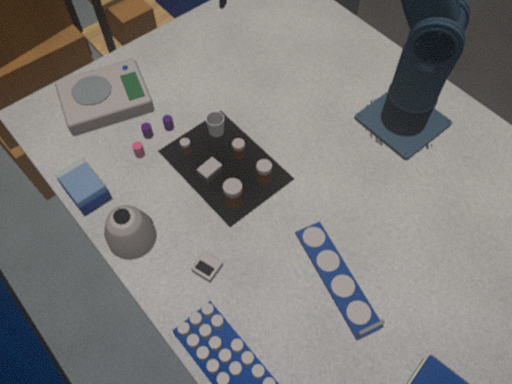

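View pics/side0.png

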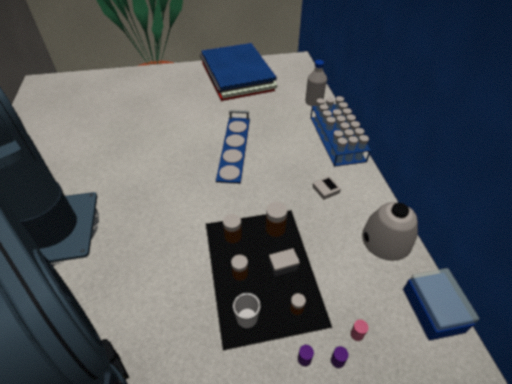

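The scene view shows four amber jars on the black mat: (185,143), (238,146), (264,167) and (232,187). The beaker is at (216,123) and the slide box at (209,168). The seats are at (314,237), (328,260), (343,286) and (359,312), with the steel bar at (371,327), so seat1 is (359,312). The pink and purple look-alikes at (138,149), (147,130) and (168,122) are off the mat. Next I'll measure positions in both views.

```bash
cat > h.py <<'E'
import numpy as np, cv2
from plant import *
def ray(n,px,z,cm=None):
    c=cm or camera_model(n); R,_=cv2.Rodrigues(np.array(c["rvec"])); o=-R.T@c["tvec"]
    x,y=(px[0]-c["cx"])/c["fx"],(px[1]-c["cy"])/c["fy"]
    if n=="wrist":
        r=np.hypot(x,y); s=np.sin(r)/max(r,1e-9); v=np.array([x*s,y*s,np.cos(r)])
    else: v=np.array([x,y,1.])
    d=R.T@v; return o+d*(z-o[2])/d[2]
def blobs(im,mask,amin=30):
    cs,_=cv2.findContours(mask.astype(np.uint8),cv2.RETR_EXTERNAL,cv2.CHAIN_APPROX_NONE)
    return [c for c in cs if cv2.contourArea(c)>=amin]
def circ(n,c,z,cm=None):
    "fit circle to contour cast on plane z"
    P=np.array([ray(n,p[0],z,cm)[:2] for p in c])
    A=np.c_[2*P,np.ones(len(P))]; s=np.linalg.lstsq(A,(P**2).sum(1),rcond=None)[0]
    return s[:2],2*np.sqrt(s[2]+s[:2]@s[:2])
E
python3 - <<'E'
from h import *
for n in("scene","side"):
    f=np.load(f"/tmp/{n}0.npz"); im=f["im"]; d=f["d"]
    hsv=cv2.cvtColor(im,cv2.COLOR_RGB2HSV)
    region=(155,110,300,225) if n=="scene" else (205,200,330,345)
    reg2=(290,220,385,340) if n=="scene" else (212,105,255,188)
    for nm,(a,b,c,e),z in(("mat",region,None),("carrier",reg2,.012)):
        m=np.zeros(im.shape[:2],bool)
        m[b:e,a:c]=(hsv[b:e,a:c,2]>120)&(hsv[b:e,a:c,1]<90)
        # drop table: keep blobs not touching region border
        for k in blobs(im,m,20):
            x,y,w,h=cv2.boundingRect(k)
            if x<=a or y<=b or x+w>=c or y+h>=e: continue
            M=k[:,0].mean(0)
            if nm=="mat":
                for j,z1,D in(("a",.083,52),("b",.047,30),("c",.070,44),("d",.058,37)):
                    p,dd=circ(n,k,z1); 
                    if abs(dd*1e3-D)<6: print(n,nm,M.round(1),cv2.contourArea(k),j,p.round(4),round(dd*1e3,1))
            else:
                p,dd=circ(n,k,z); print(n,nm,M.round(1),p.round(4),round(dd*1e3,1))
E
```

```text
scene mat [232.2 185.7] 224.5 a [ 0.5833 -0.1124] 49.0
scene mat [232.2 185.7] 224.5 c [ 0.5786 -0.1192] 49.5
scene mat [263.6 165. ] 140.0 c [ 0.4697 -0.1153] 40.7
scene mat [263.6 165. ] 140.0 d [ 0.4642 -0.1216] 41.2
scene mat [209.  166.7] 234.0 a [ 0.5929 -0.2009] 53.7
scene mat [237.8 142.8] 85.5 b [ 0.4655 -0.2352] 34.1
scene mat [237.8 142.8] 85.5 d [ 0.4705 -0.2284] 33.7
scene mat [184.3 141.3] 52.5 b [ 0.5807 -0.3395] 26.8
side mat [244.5 310.9] 133.5 c [ 0.4656 -0.3474] 43.5
side mat [298.1 299.7] 112.5 b [ 0.5803 -0.341 ] 26.7
side mat [239.1 261.4] 143.5 b [ 0.4706 -0.2228] 34.0
side mat [239.1 261.4] 143.5 d [ 0.4699 -0.2297] 33.5
side mat [283.8 258.6] 341.5 a [ 0.5674 -0.2568] 51.9
```

```bash
python3 - <<'E'
from h import *
for n,b in(("scene",(290,220,385,340)),("side",(212,100,260,190))):
    im=np.load(f"/tmp/{n}0.npz")["im"]; hsv=cv2.cvtColor(im,cv2.COLOR_RGB2HSV)
    m=np.zeros(im.shape[:2],np.uint8); sl=np.s_[b[1]:b[3],b[0]:b[2]]
    m[sl]=(hsv[sl][...,1]<90)&(hsv[sl][...,2]>100)
    N,L,S,C=cv2.connectedComponentsWithStats(m,connectivity=4)
    for i in range(1,N):
        if 60<S[i,4]<900:
            k=blobs(im,L==i,20)
            if k: p,dd=circ(n,k[0],.012); print(n,C[i].round(1),S[i,4],p.round(4),round(dd*1e3,1), ray(n,C[i],.012)[:2].round(4))
    if n=="side":
        for j,k,z in(("a",(276,211),.083),("c",(232,222),.07)): print(j,ray(n,k,z))
im=np.load("/tmp/scene0.npz")["im"]
A=cv2.resize(im[105:235,120:300],None,fx=4,fy=4,interpolation=cv2.INTER_CUBIC)[:,:,::-1]
cv2.imwrite("pics/crop.png",A)
E
```

```text
scene [327.6 260.4] 431 [0.5123 0.1891] 60.7 [0.5125 0.1894]
scene [342.6 285.6] 474 [0.5317 0.2628] 61.2 [0.5319 0.2631]
scene [358.4 312.1] 516 [0.5512 0.336 ] 61.2 [0.5515 0.3363]
side [229.1 172.1] 252 [0.4919 0.1147] 61.6 [0.4917 0.1141]
a [ 0.58081151 -0.11912432  0.083     ]
c [ 0.46960471 -0.12284538  0.07      ]
```

View pics/crop.png

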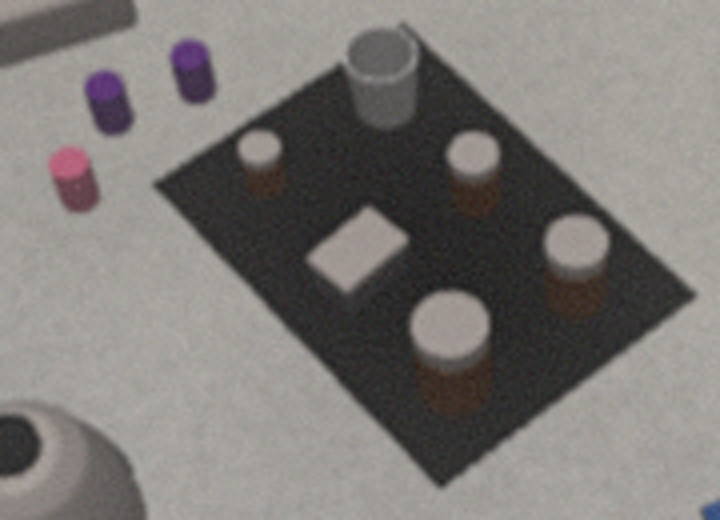

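The enlarged crop shows four amber jars with white caps on the mat: jar_b (260,148), jar_d (472,155), jar_c (576,240) and jar_a (450,325). Their measured cap diameters rank the same way: 26.8, 33.7, 40.7 and 49 mm. The small pink and purple items are off the mat, so I'll leave them alone. Next I turn the tool so that the fingers close across the row.

```bash
cat > go.py <<'E'
import sys
from h import *
T=dict(a=(.583,-.1125),b=(.5805,-.3400),c=(.4697,-.1153),d=(.4702,-.2287),s1=(.5512,.3360),s2=(.5317,.2625),s3=(.5121,.1889),s4=(.4922,.1152))
s=state(); R,_=cv2.Rodrigues(np.array(s["ee_rot"])); p=np.array(s["ee_pos"])
print("t",round(s["clock"],2),"p",p.round(4),"gap",round(s["finger_gap"],4),"F",np.round(s["contact_force"],1),"ff",np.round(s["finger_force"],1))
yaw=np.degrees(np.arctan2(R[1,1],R[0,1])); print("yaw",yaw.round(2),"twist to -15:",((yaw+15)/6).round(3),"tilt",np.degrees(np.arccos(-R[2,2])).round(2))
for t in sys.argv[1:]:
    n,z=t.split("@"); print(t,"tool units",(R.T@(np.r_[T[n],float(z)]-p)/.05).round(3))
E
python3 go.py; python3 - <<'E'
from h import *
print("beaker",ray("side",(246.5,307),.065),ray("scene",(216,118),.065),"box",ray("scene",(209,166.7),.039),ray("side",(284,258.6),.039))
E
```

```text
t 0.1 p [ 0.2941 -0.5791  0.2379] gap 0.0881 F [ 0.1 -0.5  0.5] ff 0.0
yaw -63.07 twist to -15: -8.012 tilt 0.08
beaker [ 0.46778131 -0.34506697  0.065     ] [ 0.4651933  -0.33657629  0.065     ] box [ 0.57743002 -0.22726067  0.039     ] [ 0.57678607 -0.23025169  0.039     ]
```

Emit:
send_rows([
  {"xyz": [0, 0, 0], "twist": -1},
  {"xyz": [0, 0, 0], "twist": -1},
  {"xyz": [0, 0, 0], "twist": -1},
  {"xyz": [0, 0, 0], "twist": -1},
  {"xyz": [0, 0, 0], "twist": -1},
  {"xyz": [0, 0, 0], "twist": -1},
  {"xyz": [0, 0, 0], "twist": -1},
  {"xyz": [0, 0, 0], "twist": -1},
  {"xyz": [0, 0, 0], "twist": 0},
  {"xyz": [0, 0, 0], "twist": 0},
], hand=1)

```text
clock: 1.1
ee_pos: [0.2941, -0.5794, 0.2384]
ee_rot: [-2.496, -1.907, -0.0]
contact_force: [-0.3, 0.5, -0.7]
finger_gap: 0.0884
finger_force: 0.0
```

```bash
python3 go.py b@0.2
```

```text
t 1.1 p [ 0.2941 -0.5794  0.2384] gap 0.0884 F [-0.3  0.5 -0.7] ff 0.0
yaw -15.25 twist to -15: -0.041 tilt 0.04
b@0.2 tool units [6.126 4.268 0.77 ]
```

Emit:
send_rows([
  {"xyz": [0.51, 0.356, 0], "twist": 0},
  {"xyz": [0.51, 0.356, 0], "twist": 0},
  {"xyz": [0.51, 0.356, 0], "twist": 0},
  {"xyz": [0.51, 0.356, 0], "twist": 0},
  {"xyz": [0.51, 0.356, 0], "twist": 0},
  {"xyz": [0.51, 0.356, 0], "twist": 0},
  {"xyz": [0.51, 0.356, 0], "twist": 0},
  {"xyz": [0.51, 0.356, 0], "twist": 0},
  {"xyz": [0.51, 0.356, 0], "twist": 0},
  {"xyz": [0.51, 0.356, 0], "twist": 0},
  {"xyz": [0.51, 0.356, 0], "twist": 0},
  {"xyz": [0.51, 0.356, 0], "twist": 0},
], hand=0.75)

```text
clock: 2.3
ee_pos: [0.5809, -0.3387, 0.2386]
ee_rot: [-2.496, -1.908, 0.0]
contact_force: [-0.0, -0.5, -0.6]
finger_gap: 0.0663
finger_force: 0.0
```

Emit:
send_rows([
  {"xyz": [0, 0, 0.4], "twist": 0},
  {"xyz": [0, 0, 0.37], "twist": 0},
  {"xyz": [0, 0, 0.0], "twist": 0},
  {"xyz": [0, 0, 0], "twist": 0},
  {"xyz": [0, 0, 0], "twist": 0},
])

```text
clock: 2.8
ee_pos: [0.5806, -0.3402, 0.2014]
ee_rot: [2.494, 1.908, 0.001]
contact_force: [1.1, -0.9, 0.1]
finger_gap: 0.0659
finger_force: 0.0
```

```bash
python3 go.py b@0.012; python3 - <<'E'
from h import *
cm=camera_model("wrist"); im,d=get_image("wrist"); cv2.imwrite("pics/w1.png",im[...,::-1]); np.savez("/tmp/w1.npz",im=im,d=d)
print(cm)
im,d=get_image("scene"); cv2.imwrite("pics/s1.png",im[...,::-1])
E
```

```text
t 2.8 p [ 0.5806 -0.3402  0.2014] gap 0.0659 F [ 1.1 -0.9  0.1] ff 0.0
yaw -15.15 twist to -15: -0.025 tilt 0.1
b@0.012 tool units [ 0.005 -0.009  3.788]
{'fx': 297.3186396354542, 'fy': 297.3186396354542, 'cx': 254.16890658968475, 'cy': 192.18455717409304, 'rvec': array([-2.83536489,  0.37830667,  0.05193033]), 'tvec': array([-0.64863197, -0.19622276,  0.30219873])}
```

View pics/w1.png

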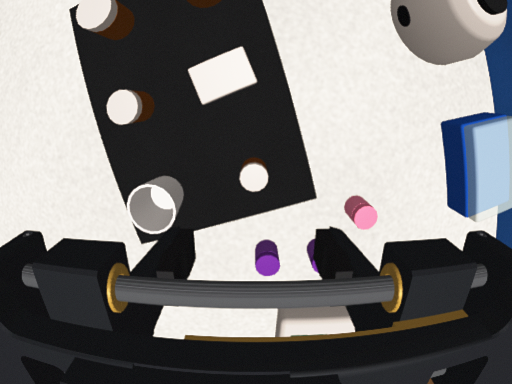

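The wrist view shows jar_b's cap at (254,178), jar_d's at (124,107) and jar_c's at (97,12). The beaker is at (153,208) and the slide box at (222,75). I'll cross-check the jar positions by casting rays from here.

```bash
python3 - <<'E'
from h import *
cm=camera_model("wrist"); im=np.load("/tmp/w1.npz")["im"]; hsv=cv2.cvtColor(im,cv2.COLOR_RGB2HSV)
m=((hsv[...,1]<60)&(hsv[...,2]>150)).astype(np.uint8)
N,L,S,C=cv2.connectedComponentsWithStats(m,connectivity=4)
for i in range(1,N):
    if 200<S[i,4]<4000 and C[i][1]<230:
        k=max(blobs(im,L==i,20),key=len)
        print(C[i].round(1),S[i,4],[(z,)+tuple(np.r_[(q:=circ("wrist",k,z,cm))[0],q[1]].round(4)) for z in(.047,.058,.07)])
E
```

```text
[477.3  19.3] 1521 [(0.047, np.float64(0.9083), np.float64(-0.2042), np.float64(0.0817)), (0.058, np.float64(0.8969), np.float64(-0.2066), np.float64(0.0787)), (0.07, np.float64(0.8844), np.float64(-0.2092), np.float64(0.0754))]
[221.9  74.8] 2342 [(0.047, np.float64(0.5765), np.float64(-0.2288), np.float64(0.0562)), (0.058, np.float64(0.5773), np.float64(-0.2304), np.float64(0.0541)), (0.07, np.float64(0.5782), np.float64(-0.232), np.float64(0.0519))]
[121.9 106.7] 866 [(0.047, np.float64(0.465), np.float64(-0.2264), np.float64(0.0368)), (0.058, np.float64(0.4699), np.float64(-0.228), np.float64(0.0355)), (0.07, np.float64(0.4753), np.float64(-0.2298), np.float64(0.034))]
[253.5 177. ] 632 [(0.047, np.float64(0.5795), np.float64(-0.3384), np.float64(0.0288)), (0.058, np.float64(0.5802), np.float64(-0.3359), np.float64(0.0277)), (0.07, np.float64(0.5809), np.float64(-0.3332), np.float64(0.0266))]
```

Both measurements agree to about 1.5 mm. I'll descend and grip jar_b.

Emit:
send_rows([
  {"xyz": [0.01, 0, 0.5], "twist": 0},
  {"xyz": [0, 0, 0.5], "twist": 0},
  {"xyz": [0, 0, 0.5], "twist": 0},
  {"xyz": [0, 0, 0.5], "twist": 0},
  {"xyz": [0, 0, 0.5], "twist": 0},
  {"xyz": [0, 0, 0.5], "twist": 0},
  {"xyz": [0, 0, 0.3], "twist": 0},
  {"xyz": [0, 0, 0.2], "twist": 0},
  {"xyz": [0, 0, 0.17], "twist": 0},
  {"xyz": [0, 0, 0.1], "twist": 0},
  {"xyz": [0, 0, 0], "twist": 0},
  {"xyz": [0, 0, 0], "twist": 0},
])

```text
clock: 4.1
ee_pos: [0.5807, -0.3394, 0.0124]
ee_rot: [2.493, 1.91, 0.001]
contact_force: [0.3, -0.3, -0.1]
finger_gap: 0.0662
finger_force: 0.0
```

Emit:
send_rows([
  {"xyz": [0, 0, 0], "twist": 0},
  {"xyz": [0, 0, 0], "twist": 0},
  {"xyz": [0, 0, 0], "twist": 0},
  {"xyz": [0, 0, 0], "twist": 0},
  {"xyz": [0, 0, 0], "twist": 0},
  {"xyz": [0, 0, 0], "twist": 0},
  {"xyz": [0, 0, 0], "twist": 0},
  {"xyz": [0, 0, 0], "twist": 0},
  {"xyz": [0, 0, 0], "twist": 0},
  {"xyz": [0, 0, 0], "twist": 0},
], hand=0)

```text
clock: 5.1
ee_pos: [0.5803, -0.3392, 0.0118]
ee_rot: [2.494, 1.911, -0.0]
contact_force: [-0.1, -0.1, 2.2]
finger_gap: 0.0292
finger_force: 30.0
```

```bash
python3 go.py s1@0.14
```

```text
t 5.1 p [ 0.5803 -0.3392  0.0118] gap 0.0292 F [-0.1 -0.1  2.2] ff 30.0
yaw -15.08 twist to -15: -0.013 tilt 0.0
s1@0.14 tool units [12.888 -4.075 -2.565]
```

Emit:
send_rows([
  {"xyz": [0, 0, -0.2], "twist": 0},
  {"xyz": [0, 0, -0.4], "twist": 0},
  {"xyz": [0, 0, -0.5], "twist": 0},
  {"xyz": [0, 0, -0.5], "twist": 0},
  {"xyz": [0, 0, -0.5], "twist": 0},
  {"xyz": [0, 0, -0.5], "twist": 0},
  {"xyz": [0.2, -0.06, 0], "twist": 0},
  {"xyz": [0.4, -0.13, 0], "twist": 0},
  {"xyz": [0.6, -0.19, 0], "twist": 0},
  {"xyz": [0.6, -0.19, 0], "twist": 0},
  {"xyz": [0.6, -0.19, 0], "twist": 0},
  {"xyz": [0.6, -0.19, 0], "twist": 0},
])

```text
clock: 6.3
ee_pos: [0.5725, -0.1799, 0.1411]
ee_rot: [-2.492, -1.911, 0.001]
contact_force: [0.3, 0.6, -1.0]
finger_gap: 0.0294
finger_force: 30.0
```

Emit:
send_rows([
  {"xyz": [0.7, -0.22, 0], "twist": 0},
  {"xyz": [0.7, -0.22, 0], "twist": 0},
  {"xyz": [0.7, -0.22, 0], "twist": 0},
  {"xyz": [0.7, -0.22, 0], "twist": 0},
  {"xyz": [0.7, -0.22, 0], "twist": 0},
  {"xyz": [0.7, -0.22, 0], "twist": 0},
  {"xyz": [0.7, -0.22, 0], "twist": 0},
  {"xyz": [0.7, -0.22, 0], "twist": 0},
  {"xyz": [0.7, -0.22, 0], "twist": 0},
  {"xyz": [0.7, -0.22, 0], "twist": 0},
  {"xyz": [0.7, -0.22, 0], "twist": 0},
  {"xyz": [0.7, -0.22, 0], "twist": 0},
])

```text
clock: 7.5
ee_pos: [0.5539, 0.2595, 0.141]
ee_rot: [-2.493, -1.911, 0.002]
contact_force: [0.9, -0.1, -0.4]
finger_gap: 0.0293
finger_force: 30.0
```

Emit:
send_rows([
  {"xyz": [0.7, -0.22, 0], "twist": 0},
  {"xyz": [0.5, -0.18, 0], "twist": 0},
  {"xyz": [0.3, -0.1, 0], "twist": 0},
  {"xyz": [0, 0, 0], "twist": 0},
  {"xyz": [0, 0, 0], "twist": 0},
  {"xyz": [0, 0, 0], "twist": 0},
])

```text
clock: 8.1
ee_pos: [0.5513, 0.3343, 0.1414]
ee_rot: [2.495, 1.907, -0.002]
contact_force: [0.0, -0.6, -0.3]
finger_gap: 0.0293
finger_force: 30.0
```

```bash
python3 go.py s1@0.0212; python3 - <<'E'
from h import *
im,d=get_image("wrist"); im2,d=get_image("side"); cv2.imwrite("pics/w2.png",np.hstack([im,im2])[::1,::1,::-1][:, :] if 0 else cv2.resize(np.hstack([im,im2]),(800,300),interpolation=cv2.INTER_AREA)[...,::-1])
E
```

```text
t 8.1 p [0.5513 0.3343 0.1414] gap 0.0293 F [ 0.  -0.6 -0.3] ff 30.0
yaw -15.23 twist to -15: -0.038 tilt 0.1
s1@0.0212 tool units [ 0.037 -0.011  2.404]
```

View pics/w2.png

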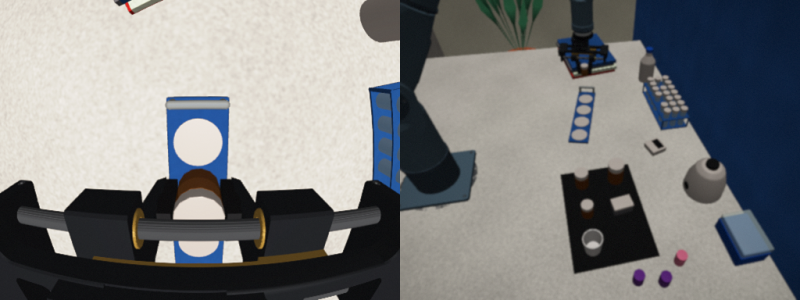

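The left (wrist) half shows jar_b held upright at about (195,190) in the montage, with seat1 and the bar ahead of it, and the row lines up with the tool. The right (side) half shows the other jars untouched. I'll lower it slowly.

Emit:
send_rows([
  {"xyz": [0.037, -0.01, 0.2], "twist": -0.03},
  {"xyz": [0, 0, 0.4], "twist": 0},
  {"xyz": [0, 0, 0.5], "twist": 0},
  {"xyz": [0, 0, 0.5], "twist": 0},
  {"xyz": [0, 0, 0.3], "twist": 0},
  {"xyz": [0, 0, 0.2], "twist": 0},
  {"xyz": [0, 0, 0.1], "twist": 0},
  {"xyz": [0, 0, 0.1], "twist": 0},
  {"xyz": [0, 0, 0.02], "twist": 0},
  {"xyz": [0, 0, 0], "twist": 0},
  {"xyz": [0, 0, 0], "twist": 0},
])

```text
clock: 9.3
ee_pos: [0.551, 0.339, 0.0264]
ee_rot: [2.491, 1.914, 0.002]
contact_force: [-0.9, -0.3, -0.1]
finger_gap: 0.0292
finger_force: 30.0
```

```bash
python3 go.py s1@0.0208
```

```text
t 9.3 p [0.551  0.339  0.0264] gap 0.0292 F [-0.9 -0.3 -0.1] ff 30.0
yaw -14.91 twist to -15: 0.016 tilt 0.06
s1@0.0208 tool units [-0.056  0.018  0.111]
```

Emit:
send_rows([
  {"xyz": [-0.05, 0.01, 0.05], "twist": 0},
  {"xyz": [0, 0, 0.03], "twist": 0},
  {"xyz": [0, 0, 0], "twist": 0},
  {"xyz": [0, 0, 0], "twist": 0},
  {"xyz": [0, 0, 0], "twist": 0},
  {"xyz": [0, 0, 0], "twist": 0},
])

```text
clock: 9.9
ee_pos: [0.5505, 0.3362, 0.0217]
ee_rot: [-2.491, -1.915, -0.0]
contact_force: [0.1, -0.0, 0.0]
finger_gap: 0.0292
finger_force: 30.0
```

```bash
python3 go.py s1@0.0208
```

```text
t 9.9 p [0.5505 0.3362 0.0217] gap 0.0292 F [ 0.1 -0.   0. ] ff 30.0
yaw -14.9 twist to -15: 0.017 tilt 0.01
s1@0.0208 tool units [-0.001  0.015  0.019]
```

Positioned on seat1. I'll make contact in 0.5 mm steps.

Emit:
send_rows([
  {"xyz": [0, 0.015, 0.01], "twist": 0},
  {"xyz": [0, 0, 0.01], "twist": 0},
  {"xyz": [0, 0, 0], "twist": 0},
  {"xyz": [0, 0, 0], "twist": 0},
  {"xyz": [0, 0, 0], "twist": 0},
])

```text
clock: 10.4
ee_pos: [0.5513, 0.3359, 0.0208]
ee_rot: [2.491, 1.914, 0.0]
contact_force: [0.9, -1.0, 1.3]
finger_gap: 0.0292
finger_force: 30.0
```

Emit:
send_rows([
  {"xyz": [0, 0, 0.01], "twist": 0},
  {"xyz": [0, 0, 0], "twist": 0},
  {"xyz": [0, 0, 0], "twist": 0},
  {"xyz": [0, 0, 0], "twist": 0},
])

```text
clock: 10.8
ee_pos: [0.5513, 0.336, 0.0207]
ee_rot: [2.49, 1.914, 0.0]
contact_force: [-1.0, -1.2, 4.6]
finger_gap: 0.0292
finger_force: 30.0
```

Contact at 4.6 N. I'll open the fingers and lift straight up.

Emit:
send_rows([
  {"xyz": [0, 0, 0], "twist": 0},
  {"xyz": [0, 0, 0], "twist": 0},
  {"xyz": [0, 0, 0], "twist": 0},
  {"xyz": [0, 0, 0], "twist": 0},
  {"xyz": [0, 0, 0], "twist": 0},
], hand=0.65)

```text
clock: 11.3
ee_pos: [0.5511, 0.336, 0.0201]
ee_rot: [-2.491, -1.915, 0.0]
contact_force: [0.3, 0.2, 0.5]
finger_gap: 0.0572
finger_force: 0.0
```

Emit:
send_rows([
  {"xyz": [0, 0, -0.2], "twist": 0},
  {"xyz": [0, 0, -0.4], "twist": 0},
  {"xyz": [0, 0, -0.5], "twist": 0},
  {"xyz": [0, 0, -0.5], "twist": 0},
  {"xyz": [0, 0, -0.5], "twist": 0},
  {"xyz": [0, 0, -0.5], "twist": 0},
  {"xyz": [0, 0, -0.4], "twist": 0},
  {"xyz": [0, 0, 0], "twist": 0},
  {"xyz": [0, 0, 0], "twist": 0},
])

```text
clock: 12.2
ee_pos: [0.5512, 0.3359, 0.1706]
ee_rot: [2.491, 1.914, 0.001]
contact_force: [-0.9, -0.3, -0.4]
finger_gap: 0.0574
finger_force: 0.0
```

```bash
python3 go.py d@0.17; python3 - <<'E'
from h import *
im,d=get_image("wrist"); im2,d=get_image("side"); cv2.imwrite("pics/w3.png",cv2.resize(np.hstack([im,im2]),(800,300),interpolation=cv2.INTER_AREA)[...,::-1])
E
```

```text
t 12.2 p [0.5512 0.3359 0.1706] gap 0.0574 F [-0.9 -0.3 -0.4] ff 0.0
yaw -14.9 twist to -15: 0.016 tilt 0.04
d@0.17 tool units [-1.133e+01  1.339e+00  8.000e-03]
```

View pics/w3.png

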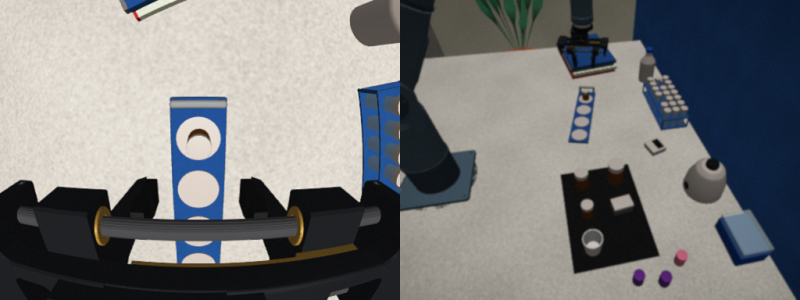

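The wrist half shows jar_b standing upright in the middle of seat1 at about (198,140), next to the bar. Now jar_d.

Emit:
send_rows([
  {"xyz": [-0.2, 0.074, 0], "twist": 0},
  {"xyz": [-0.4, 0.074, 0], "twist": 0},
  {"xyz": [-0.6, 0.074, 0], "twist": 0},
  {"xyz": [-0.7, 0.074, 0], "twist": 0},
  {"xyz": [-0.7, 0.074, 0], "twist": 0},
  {"xyz": [-0.7, 0.074, 0], "twist": 0},
  {"xyz": [-0.7, 0.074, 0], "twist": 0},
  {"xyz": [-0.7, 0.074, 0], "twist": 0},
  {"xyz": [-0.7, 0.074, 0], "twist": 0},
  {"xyz": [-0.7, 0.074, 0], "twist": 0},
  {"xyz": [-0.7, 0.074, 0], "twist": 0},
  {"xyz": [-0.7, 0.074, 0], "twist": 0},
])

```text
clock: 13.5
ee_pos: [0.4964, -0.0401, 0.1696]
ee_rot: [-2.491, -1.913, 0.002]
contact_force: [0.3, -0.1, -0.1]
finger_gap: 0.0571
finger_force: 0.0
```

Emit:
send_rows([
  {"xyz": [-0.7, 0.064, 0], "twist": 0},
  {"xyz": [-0.7, 0.064, 0], "twist": 0},
  {"xyz": [-0.7, 0.064, 0], "twist": 0},
  {"xyz": [-0.7, 0.064, 0], "twist": 0},
  {"xyz": [-0.5, 0.064, 0], "twist": 0},
  {"xyz": [-0.3, 0.064, 0], "twist": 0},
  {"xyz": [-0.23, 0.064, 0], "twist": 0},
  {"xyz": [0, 0, 0], "twist": 0},
  {"xyz": [0, 0, 0], "twist": 0},
  {"xyz": [0, 0, 0], "twist": 0},
  {"xyz": [0, 0, 0], "twist": 0},
])

```text
clock: 14.6
ee_pos: [0.4703, -0.2276, 0.1702]
ee_rot: [-2.489, -1.917, -0.0]
contact_force: [-0.2, 0.3, -0.5]
finger_gap: 0.0574
finger_force: 0.0
```

```bash
python3 go.py d@0.019
```

```text
t 14.6 p [ 0.4703 -0.2276  0.1702] gap 0.0574 F [-0.2  0.3 -0.5] ff 0.0
yaw -14.8 twist to -15: 0.033 tilt 0.02
d@0.019 tool units [-0.023  0.005  3.024]
```

Emit:
send_rows([
  {"xyz": [-0.013, 0.005, 0.3], "twist": 0.03},
  {"xyz": [0, 0, 0.5], "twist": 0},
  {"xyz": [0, 0, 0.5], "twist": 0},
  {"xyz": [0, 0, 0.5], "twist": 0},
  {"xyz": [0, 0, 0.5], "twist": 0},
  {"xyz": [0, 0, 0.4], "twist": 0},
  {"xyz": [0, 0, 0.2], "twist": 0},
  {"xyz": [0, 0, 0.12], "twist": 0},
  {"xyz": [0, 0, 0], "twist": 0},
  {"xyz": [0, 0, 0], "twist": 0},
  {"xyz": [0, 0, 0], "twist": 0},
])

```text
clock: 15.7
ee_pos: [0.4708, -0.2296, 0.0201]
ee_rot: [2.493, 1.91, 0.001]
contact_force: [-0.6, 0.2, -0.1]
finger_gap: 0.057
finger_force: 0.0
```

Emit:
send_rows([
  {"xyz": [0, 0, 0], "twist": 0},
  {"xyz": [0, 0, 0], "twist": 0},
  {"xyz": [0, 0, 0], "twist": 0},
  {"xyz": [0, 0, 0], "twist": 0},
  {"xyz": [0, 0, 0], "twist": 0},
  {"xyz": [0, 0, 0], "twist": 0},
  {"xyz": [0, 0, 0], "twist": 0},
  {"xyz": [0, 0, 0], "twist": 0},
], hand=0)

```text
clock: 16.5
ee_pos: [0.4702, -0.2295, 0.0194]
ee_rot: [2.494, 1.911, -0.0]
contact_force: [-0.8, 0.2, 5.5]
finger_gap: 0.0362
finger_force: 30.0
```

```bash
python3 go.py s2@0.15
```

```text
t 16.5 p [ 0.4702 -0.2295  0.0194] gap 0.0362 F [-0.8  0.2  5.5] ff 30.0
yaw -15.08 twist to -15: -0.014 tilt 0.01
s2@0.15 tool units [ 9.82  -1.372 -2.613]
```

Emit:
send_rows([
  {"xyz": [0, 0, -0.2], "twist": 0},
  {"xyz": [0, 0, -0.4], "twist": 0},
  {"xyz": [0, 0, -0.5], "twist": 0},
  {"xyz": [0, 0, -0.5], "twist": 0},
  {"xyz": [0, 0, -0.5], "twist": 0},
  {"xyz": [0, 0, -0.5], "twist": 0},
  {"xyz": [0.2, -0.076, 0], "twist": 0},
  {"xyz": [0.4, -0.076, 0], "twist": 0},
  {"xyz": [0.6, -0.076, 0], "twist": 0},
  {"xyz": [0.6, -0.076, 0], "twist": 0},
  {"xyz": [0.6, -0.076, 0], "twist": 0},
  {"xyz": [0.6, -0.076, 0], "twist": 0},
])

```text
clock: 17.7
ee_pos: [0.4863, -0.0767, 0.1484]
ee_rot: [-2.492, -1.911, 0.001]
contact_force: [-0.1, -0.0, -0.6]
finger_gap: 0.036
finger_force: 30.0
```

Emit:
send_rows([
  {"xyz": [0.65, -0.076, 0], "twist": 0},
  {"xyz": [0.65, -0.076, 0], "twist": 0},
  {"xyz": [0.65, -0.076, 0], "twist": 0},
  {"xyz": [0.65, -0.076, 0], "twist": 0},
  {"xyz": [0.65, -0.076, 0], "twist": 0},
  {"xyz": [0.65, -0.076, 0], "twist": 0},
  {"xyz": [0.65, -0.076, 0], "twist": 0},
  {"xyz": [0.65, -0.076, 0], "twist": 0},
  {"xyz": [0.6, -0.076, 0], "twist": 0},
  {"xyz": [0.5, -0.076, 0], "twist": 0},
  {"xyz": [0.3, -0.076, 0], "twist": 0},
  {"xyz": [0.2, -0.076, 0], "twist": 0},
])

```text
clock: 18.9
ee_pos: [0.5306, 0.2627, 0.1485]
ee_rot: [-2.492, -1.912, 0.002]
contact_force: [0.5, -0.1, -1.3]
finger_gap: 0.0362
finger_force: 30.0
```

Emit:
send_rows([
  {"xyz": [0, 0, 0], "twist": 0},
  {"xyz": [0, 0, 0], "twist": 0},
  {"xyz": [0, 0, 0], "twist": 0},
  {"xyz": [0, 0, 0], "twist": 0},
  {"xyz": [0, 0, 0], "twist": 0},
])

```text
clock: 19.4
ee_pos: [0.5318, 0.2608, 0.1493]
ee_rot: [2.494, 1.909, -0.0]
contact_force: [-0.2, 0.0, -0.2]
finger_gap: 0.0362
finger_force: 30.0
```

```bash
python3 go.py s2@0.0284
```

```text
t 19.4 p [0.5318 0.2608 0.1493] gap 0.0362 F [-0.2  0.  -0.2] ff 30.0
yaw -15.14 twist to -15: -0.023 tilt 0.02
s2@0.0284 tool units [ 0.034 -0.011  2.417]
```

Emit:
send_rows([
  {"xyz": [0, -0.01, 0.2], "twist": 0},
  {"xyz": [0, 0, 0.4], "twist": 0},
  {"xyz": [0, 0, 0.5], "twist": 0},
  {"xyz": [0, 0, 0.5], "twist": 0},
  {"xyz": [0, 0, 0.3], "twist": 0},
  {"xyz": [0, 0, 0.2], "twist": 0},
  {"xyz": [0, 0, 0.1], "twist": 0},
  {"xyz": [0, 0, 0.1], "twist": 0},
  {"xyz": [0, 0, 0.03], "twist": 0},
  {"xyz": [0, 0, 0], "twist": 0},
  {"xyz": [0, 0, 0], "twist": 0},
  {"xyz": [0, 0, 0], "twist": 0},
])

```text
clock: 20.6
ee_pos: [0.5314, 0.2619, 0.0332]
ee_rot: [2.494, 1.911, 0.001]
contact_force: [-0.4, 0.2, -0.5]
finger_gap: 0.0367
finger_force: 30.0
```

```bash
python3 go.py s2@0.0284
```

```text
t 20.6 p [0.5314 0.2619 0.0332] gap 0.0367 F [-0.4  0.2 -0.5] ff 30.0
yaw -15.08 twist to -15: -0.014 tilt 0.05
s2@0.0284 tool units [0.014 0.002 0.096]
```

In position. Final approach.

Emit:
send_rows([
  {"xyz": [0, 0, 0.04], "twist": 0},
  {"xyz": [0, 0, 0.03], "twist": 0},
  {"xyz": [0, 0, 0.015], "twist": 0},
  {"xyz": [0, 0, 0.01], "twist": 0},
  {"xyz": [0, 0, 0], "twist": 0},
  {"xyz": [0, 0, 0], "twist": 0},
  {"xyz": [0, 0, 0], "twist": 0},
])

```text
clock: 21.3
ee_pos: [0.531, 0.2616, 0.0285]
ee_rot: [2.494, 1.911, -0.001]
contact_force: [-2.0, -0.6, 5.6]
finger_gap: 0.0362
finger_force: 30.0
```

Emit:
send_rows([
  {"xyz": [0, 0, 0.01], "twist": 0},
  {"xyz": [0, 0, 0], "twist": 0},
  {"xyz": [0, 0, 0], "twist": 0},
])

```text
clock: 21.6
ee_pos: [0.531, 0.2616, 0.0284]
ee_rot: [2.494, 1.91, -0.001]
contact_force: [-3.2, -1.8, 11.5]
finger_gap: 0.0362
finger_force: 30.0
```

Firmly seated. Release and lift.

Emit:
send_rows([
  {"xyz": [0, 0, -0.01], "twist": 0},
  {"xyz": [0, 0, 0], "twist": 0},
  {"xyz": [0, 0, 0], "twist": 0},
])

```text
clock: 21.9
ee_pos: [0.531, 0.2616, 0.0284]
ee_rot: [2.494, 1.911, -0.001]
contact_force: [-2.2, -0.9, 7.5]
finger_gap: 0.0363
finger_force: 30.0
```

Emit:
send_rows([
  {"xyz": [0, 0, 0], "twist": 0},
  {"xyz": [0, 0, 0], "twist": 0},
  {"xyz": [0, 0, 0], "twist": 0},
  {"xyz": [0, 0, 0], "twist": 0},
  {"xyz": [0, 0, 0], "twist": 0},
], hand=0.75)

```text
clock: 22.4
ee_pos: [0.5311, 0.2617, 0.0278]
ee_rot: [-2.494, -1.911, 0.0]
contact_force: [0.2, 0.3, -1.0]
finger_gap: 0.066
finger_force: 0.0
```

Emit:
send_rows([
  {"xyz": [0, 0, -0.2], "twist": 0},
  {"xyz": [0, 0, -0.4], "twist": 0},
  {"xyz": [0, 0, -0.5], "twist": 0},
  {"xyz": [0, 0, -0.5], "twist": 0},
  {"xyz": [0, 0, -0.5], "twist": 0},
  {"xyz": [0, 0, -0.5], "twist": 0},
  {"xyz": [0, 0, -0.4], "twist": 0},
  {"xyz": [0, 0, 0], "twist": 0},
  {"xyz": [0, 0, 0], "twist": 0},
  {"xyz": [0, 0, 0], "twist": 0},
])

```text
clock: 23.4
ee_pos: [0.5304, 0.2613, 0.177]
ee_rot: [-2.494, -1.911, 0.003]
contact_force: [-0.6, -0.0, -0.6]
finger_gap: 0.0661
finger_force: 0.0
```

```bash
python3 go.py c@0.18; python3 - <<'E'
from h import *
im,d=get_image("wrist"); im2,d=get_image("side"); cv2.imwrite("pics/w4.png",cv2.resize(np.hstack([im,im2]),(800,300),interpolation=cv2.INTER_AREA)[...,::-1])
E
```

```text
t 23.4 p [0.5304 0.2613 0.177 ] gap 0.0661 F [-0.6 -0.  -0.6] ff 0.0
yaw -15.08 twist to -15: -0.013 tilt 0.1
c@0.18 tool units [-7.588  0.787 -0.052]
```

View pics/w4.png

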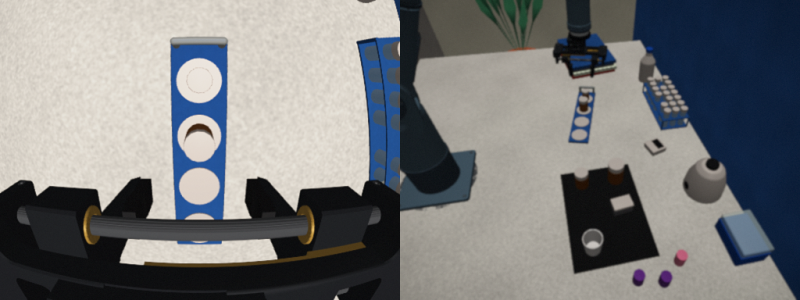

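jar_d stands upright on seat2 at (198,140) in the wrist half, and jar_b's cap is centred on seat1 at (199,80). Now jar_c.

Emit:
send_rows([
  {"xyz": [-0.2, 0.056, 0], "twist": 0},
  {"xyz": [-0.4, 0.056, 0], "twist": 0},
  {"xyz": [-0.6, 0.056, 0], "twist": 0},
  {"xyz": [-0.7, 0.056, 0], "twist": 0},
  {"xyz": [-0.7, 0.056, 0], "twist": 0},
  {"xyz": [-0.7, 0.056, 0], "twist": 0},
  {"xyz": [-0.7, 0.056, 0], "twist": 0},
  {"xyz": [-0.7, 0.056, 0], "twist": 0},
  {"xyz": [-0.7, 0.056, 0], "twist": 0},
  {"xyz": [-0.7, 0.056, 0], "twist": 0},
  {"xyz": [-0.6, 0.056, 0], "twist": 0},
  {"xyz": [-0.5, 0.056, 0], "twist": 0},
])

```text
clock: 24.7
ee_pos: [0.4686, -0.0973, 0.1776]
ee_rot: [-2.496, -1.908, 0.002]
contact_force: [0.4, -0.2, 0.3]
finger_gap: 0.0658
finger_force: 0.0
```

Emit:
send_rows([
  {"xyz": [-0.25, 0.056, 0], "twist": 0},
  {"xyz": [-0.14, 0.056, 0], "twist": 0},
  {"xyz": [0, 0, 0], "twist": 0},
  {"xyz": [0, 0, 0], "twist": 0},
  {"xyz": [0, 0, 0], "twist": 0},
  {"xyz": [0, 0, 0], "twist": 0},
])

```text
clock: 25.3
ee_pos: [0.4704, -0.1139, 0.1779]
ee_rot: [-2.492, -1.913, -0.0]
contact_force: [0.7, 0.0, -0.4]
finger_gap: 0.0658
finger_force: 0.0
```

```bash
python3 go.py c@0.026
```

```text
t 25.3 p [ 0.4704 -0.1139  0.1779] gap 0.0658 F [ 0.7  0.  -0.4] ff 0.0
yaw -14.99 twist to -15: 0.002 tilt 0.02
c@0.026 tool units [-0.031 -0.005  3.039]
```

Emit:
send_rows([
  {"xyz": [-0.02, -0.005, 0.3], "twist": 0},
  {"xyz": [0, 0, 0.5], "twist": 0},
  {"xyz": [0, 0, 0.5], "twist": 0},
  {"xyz": [0, 0, 0.5], "twist": 0},
  {"xyz": [0, 0, 0.5], "twist": 0},
  {"xyz": [0, 0, 0.4], "twist": 0},
  {"xyz": [0, 0, 0.2], "twist": 0},
  {"xyz": [0, 0, 0.13], "twist": 0},
  {"xyz": [0, 0, 0], "twist": 0},
  {"xyz": [0, 0, 0], "twist": 0},
  {"xyz": [0, 0, 0], "twist": 0},
])

```text
clock: 26.4
ee_pos: [0.4704, -0.116, 0.0273]
ee_rot: [2.493, 1.91, 0.002]
contact_force: [-0.0, -0.8, -0.2]
finger_gap: 0.0661
finger_force: 0.0
```

Emit:
send_rows([
  {"xyz": [0, 0, 0], "twist": 0},
  {"xyz": [0, 0, 0], "twist": 0},
  {"xyz": [0, 0, 0], "twist": 0},
  {"xyz": [0, 0, 0], "twist": 0},
  {"xyz": [0, 0, 0], "twist": 0},
  {"xyz": [0, 0, 0], "twist": 0},
  {"xyz": [0, 0, 0], "twist": 0},
  {"xyz": [0, 0, 0], "twist": 0},
], hand=0)

```text
clock: 27.2
ee_pos: [0.4698, -0.1159, 0.0267]
ee_rot: [2.494, 1.911, 0.0]
contact_force: [-0.8, 0.2, 4.0]
finger_gap: 0.0432
finger_force: 30.0
```

```bash
python3 go.py s3@0.15
```

```text
t 27.2 p [ 0.4698 -0.1159  0.0267] gap 0.0432 F [-0.8  0.2  4. ] ff 30.0
yaw -15.09 twist to -15: -0.014 tilt 0.01
s3@0.15 tool units [ 6.106 -0.769 -2.467]
```

Emit:
send_rows([
  {"xyz": [0, 0, -0.2], "twist": 0},
  {"xyz": [0, 0, -0.4], "twist": 0},
  {"xyz": [0, 0, -0.5], "twist": 0},
  {"xyz": [0, 0, -0.5], "twist": 0},
  {"xyz": [0, 0, -0.5], "twist": 0},
  {"xyz": [0, 0, -0.4], "twist": 0},
  {"xyz": [0.2, -0.059, 0], "twist": 0},
  {"xyz": [0.4, -0.059, 0], "twist": 0},
  {"xyz": [0.6, -0.059, 0], "twist": 0},
  {"xyz": [0.6, -0.059, 0], "twist": 0},
  {"xyz": [0.6, -0.059, 0], "twist": 0},
  {"xyz": [0.6, -0.059, 0], "twist": 0},
])

```text
clock: 28.4
ee_pos: [0.4907, 0.0355, 0.1505]
ee_rot: [-2.492, -1.911, 0.002]
contact_force: [0.2, -0.2, -1.0]
finger_gap: 0.0434
finger_force: 30.0
```

Emit:
send_rows([
  {"xyz": [0.6, -0.059, 0], "twist": 0},
  {"xyz": [0.6, -0.059, 0], "twist": 0},
  {"xyz": [0.6, -0.059, 0], "twist": 0},
  {"xyz": [0.5, -0.059, 0], "twist": 0},
  {"xyz": [0.4, -0.059, 0], "twist": 0},
  {"xyz": [0.25, -0.059, 0], "twist": 0},
  {"xyz": [0.14, -0.059, 0], "twist": 0},
  {"xyz": [0, 0, 0], "twist": 0},
  {"xyz": [0, 0, 0], "twist": 0},
  {"xyz": [0, 0, 0], "twist": 0},
  {"xyz": [0, 0, 0], "twist": 0},
  {"xyz": [0, 0, 0], "twist": 0},
])

```text
clock: 29.6
ee_pos: [0.512, 0.1875, 0.1515]
ee_rot: [2.494, 1.909, -0.0]
contact_force: [-0.3, -0.4, -0.6]
finger_gap: 0.0431
finger_force: 30.0
```

```bash
python3 go.py s3@0.0357
```

```text
t 29.6 p [0.512  0.1875 0.1515] gap 0.0431 F [-0.3 -0.4 -0.6] ff 30.0
yaw -15.13 twist to -15: -0.022 tilt 0.01
s3@0.0357 tool units [ 0.027 -0.006  2.316]
```

Emit:
send_rows([
  {"xyz": [0.01, -0.006, 0.2], "twist": 0},
  {"xyz": [0, 0, 0.4], "twist": 0},
  {"xyz": [0, 0, 0.5], "twist": 0},
  {"xyz": [0, 0, 0.4], "twist": 0},
  {"xyz": [0, 0, 0.3], "twist": 0},
  {"xyz": [0, 0, 0.2], "twist": 0},
  {"xyz": [0, 0, 0.1], "twist": 0},
  {"xyz": [0, 0, 0.1], "twist": 0},
  {"xyz": [0, 0, 0.03], "twist": 0},
  {"xyz": [0, 0, 0], "twist": 0},
  {"xyz": [0, 0, 0], "twist": 0},
  {"xyz": [0, 0, 0], "twist": 0},
])

```text
clock: 30.8
ee_pos: [0.5121, 0.1889, 0.0404]
ee_rot: [2.494, 1.911, 0.001]
contact_force: [0.5, 0.5, -1.9]
finger_gap: 0.0435
finger_force: 30.0
```

```bash
python3 go.py s3@0.0357
```

```text
t 30.8 p [0.5121 0.1889 0.0404] gap 0.0435 F [ 0.5  0.5 -1.9] ff 30.0
yaw -15.08 twist to -15: -0.014 tilt 0.05
s3@0.0357 tool units [0.001 0.001 0.094]
```

Emit:
send_rows([
  {"xyz": [-0.01, 0, 0.04], "twist": 0},
  {"xyz": [0, 0, 0.03], "twist": 0},
  {"xyz": [0, 0, 0.015], "twist": 0},
  {"xyz": [0, 0, 0.01], "twist": 0},
  {"xyz": [0, 0, 0], "twist": 0},
  {"xyz": [0, 0, 0], "twist": 0},
  {"xyz": [0, 0, 0], "twist": 0},
])

```text
clock: 31.5
ee_pos: [0.5115, 0.1881, 0.0357]
ee_rot: [2.494, 1.911, -0.001]
contact_force: [-1.8, -1.3, 6.5]
finger_gap: 0.0432
finger_force: 30.0
```

Contact at 6.5 N. Release and lift.

Emit:
send_rows([
  {"xyz": [0, 0, 0], "twist": 0},
  {"xyz": [0, 0, 0], "twist": 0},
  {"xyz": [0, 0, 0], "twist": 0},
  {"xyz": [0, 0, 0], "twist": 0},
  {"xyz": [0, 0, 0], "twist": 0},
], hand=0.85)

```text
clock: 32.0
ee_pos: [0.5116, 0.1883, 0.0351]
ee_rot: [-2.494, -1.911, 0.0]
contact_force: [-0.3, 0.1, -0.2]
finger_gap: 0.0748
finger_force: 0.0
```

Emit:
send_rows([
  {"xyz": [0, 0, -0.2], "twist": 0},
  {"xyz": [0, 0, -0.4], "twist": 0},
  {"xyz": [0, 0, -0.5], "twist": 0},
  {"xyz": [0, 0, -0.5], "twist": 0},
  {"xyz": [0, 0, -0.5], "twist": 0},
  {"xyz": [0, 0, -0.5], "twist": 0},
  {"xyz": [0, 0, -0.4], "twist": 0},
  {"xyz": [0, 0, 0], "twist": 0},
  {"xyz": [0, 0, 0], "twist": 0},
  {"xyz": [0, 0, 0], "twist": 0},
])

```text
clock: 33.0
ee_pos: [0.5109, 0.1879, 0.1844]
ee_rot: [-2.493, -1.911, 0.003]
contact_force: [-0.2, -0.7, -0.2]
finger_gap: 0.0746
finger_force: 0.0
```

```bash
python3 go.py a@0.185
```

```text
t 33.0 p [0.5109 0.1879 0.1844] gap 0.0746 F [-0.2 -0.7 -0.2] ff 0.0
yaw -15.08 twist to -15: -0.013 tilt 0.1
a@0.185 tool units [-5.425  2.955 -0.011]
```

Emit:
send_rows([
  {"xyz": [-0.2, 0.1, 0], "twist": 0},
  {"xyz": [-0.4, 0.2, 0], "twist": 0},
  {"xyz": [-0.6, 0.33, 0], "twist": 0},
  {"xyz": [-0.6, 0.33, 0], "twist": 0},
  {"xyz": [-0.6, 0.33, 0], "twist": 0},
  {"xyz": [-0.6, 0.33, 0], "twist": 0},
  {"xyz": [-0.6, 0.33, 0], "twist": 0},
  {"xyz": [-0.6, 0.33, 0], "twist": 0},
  {"xyz": [-0.5, 0.3, 0], "twist": 0},
  {"xyz": [-0.4, 0.2, 0], "twist": 0},
  {"xyz": [-0.2, 0.12, 0], "twist": 0},
  {"xyz": [-0.125, 0.055, 0], "twist": 0},
])

```text
clock: 34.2
ee_pos: [0.5833, -0.1134, 0.1845]
ee_rot: [-2.495, -1.909, 0.001]
contact_force: [0.4, 0.2, -0.8]
finger_gap: 0.0752
finger_force: 0.0
```

Emit:
send_rows([
  {"xyz": [0, 0, 0], "twist": 0},
  {"xyz": [0, 0, 0], "twist": 0},
  {"xyz": [0, 0, 0], "twist": 0},
  {"xyz": [0, 0, 0], "twist": 0},
  {"xyz": [0, 0, 0], "twist": 0},
])

```text
clock: 34.7
ee_pos: [0.5837, -0.1115, 0.1853]
ee_rot: [-2.493, -1.912, -0.0]
contact_force: [-0.5, -0.4, -0.9]
finger_gap: 0.0748
finger_force: 0.0
```

```bash
python3 go.py a@0.034; python3 - <<'E'
from h import *
cm=camera_model("wrist"); im,d=get_image("wrist"); im2,d=get_image("side"); cv2.imwrite("pics/w5.png",cv2.resize(np.hstack([im,im2]),(800,300),interpolation=cv2.INTER_AREA)[...,::-1])
hsv=cv2.cvtColor(im,cv2.COLOR_RGB2HSV)
N,L,S,C=cv2.connectedComponentsWithStats(((hsv[...,1]<60)&(hsv[...,2]>150)).astype(np.uint8),connectivity=4)
for i in range(1,N):
    if 200<S[i,4]<8000:
        k=max(blobs(im,L==i,20),key=len); q=circ("wrist",k,.083,cm); print(C[i].round(1),S[i,4],q[0].round(4),q[1].round(4))
E
```

```text
t 34.7 p [ 0.5837 -0.1115  0.1853] gap 0.0748 F [-0.5 -0.4 -0.9] ff 0.0
yaw -15.03 twist to -15: -0.004 tilt 0.01
a@0.034 tool units [-0.024 -0.007  3.025]
[124.5  14.9] 1342 [0.5146 0.0767] 0.041
[496.8 197.1] 2421 [ 0.8534 -0.1932] 0.0887
[253.5 192.1] 2653 [ 0.5821 -0.1112] 0.0506
[276.5 270. ] 1118 [ 0.5819 -0.1929] 0.0423
[158.9 324.4] 697 [ 0.4382 -0.2319] 0.0436
[348.9 319. ] 616 [ 0.6475 -0.2798] 0.0407
```

View pics/w5.png

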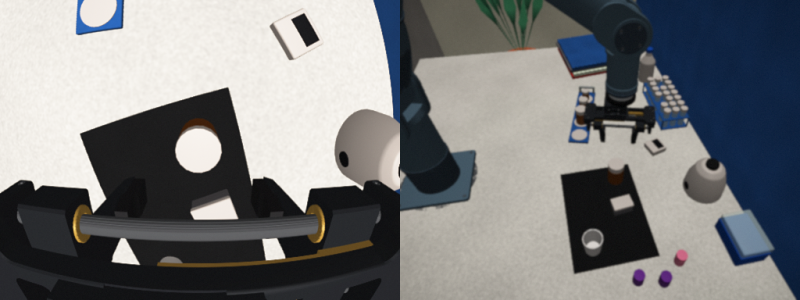

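The wrist view shows jar_a's cap at (198,148) in the montage. Casting the ray puts it at (0.582,-0.111), within 2 mm of the estimate. Descend and grip.

Emit:
send_rows([
  {"xyz": [0, -0.015, 0.3], "twist": 0},
  {"xyz": [0, 0, 0.5], "twist": 0},
  {"xyz": [0, 0, 0.5], "twist": 0},
  {"xyz": [0, 0, 0.5], "twist": 0},
  {"xyz": [0, 0, 0.5], "twist": 0},
  {"xyz": [0, 0, 0.4], "twist": 0},
  {"xyz": [0, 0, 0.2], "twist": 0},
  {"xyz": [0, 0, 0.12], "twist": 0},
  {"xyz": [0, 0, 0], "twist": 0},
  {"xyz": [0, 0, 0], "twist": 0},
  {"xyz": [0, 0, 0], "twist": 0},
])

```text
clock: 35.9
ee_pos: [0.5837, -0.1121, 0.0352]
ee_rot: [2.493, 1.91, 0.002]
contact_force: [-0.3, -0.7, 0.1]
finger_gap: 0.0748
finger_force: 0.0
```

Emit:
send_rows([
  {"xyz": [0, 0, 0], "twist": 0},
  {"xyz": [0, 0, 0], "twist": 0},
  {"xyz": [0, 0, 0], "twist": 0},
  {"xyz": [0, 0, 0], "twist": 0},
  {"xyz": [0, 0, 0], "twist": 0},
  {"xyz": [0, 0, 0], "twist": 0},
  {"xyz": [0, 0, 0], "twist": 0},
  {"xyz": [0, 0, 0], "twist": 0},
], hand=0)

```text
clock: 36.7
ee_pos: [0.5831, -0.1119, 0.0344]
ee_rot: [2.494, 1.911, 0.0]
contact_force: [-0.3, -1.0, 4.8]
finger_gap: 0.0516
finger_force: 30.0
```

```bash
python3 go.py s4@0.16
```

```text
t 36.7 p [ 0.5831 -0.1119  0.0344] gap 0.0516 F [-0.3 -1.   4.8] ff 30.0
yaw -15.08 twist to -15: -0.014 tilt 0.02
s4@0.16 tool units [ 3.913 -2.937 -2.512]
```

Emit:
send_rows([
  {"xyz": [0, 0, -0.2], "twist": 0},
  {"xyz": [0, 0, -0.4], "twist": 0},
  {"xyz": [0, 0, -0.5], "twist": 0},
  {"xyz": [0, 0, -0.5], "twist": 0},
  {"xyz": [0, 0, -0.5], "twist": 0},
  {"xyz": [0, 0, -0.4], "twist": 0},
  {"xyz": [0.2, -0.15, 0], "twist": 0},
  {"xyz": [0.35, -0.26, 0], "twist": 0},
  {"xyz": [0.4, -0.3, 0], "twist": 0},
  {"xyz": [0.4, -0.3, 0], "twist": 0},
  {"xyz": [0.4, -0.3, 0], "twist": 0},
  {"xyz": [0.4, -0.3, 0], "twist": 0},
])

```text
clock: 37.9
ee_pos: [0.5312, 0.0146, 0.1579]
ee_rot: [-2.492, -1.911, 0.003]
contact_force: [0.7, -0.1, -1.9]
finger_gap: 0.0515
finger_force: 30.0
```

Emit:
send_rows([
  {"xyz": [0.4, -0.3, 0], "twist": 0},
  {"xyz": [0.4, -0.3, 0], "twist": 0},
  {"xyz": [0.4, -0.3, 0], "twist": 0},
  {"xyz": [0.3, -0.22, 0], "twist": 0},
  {"xyz": [0.163, -0.127, 0], "twist": 0},
  {"xyz": [0.1, -0.08, 0], "twist": 0},
  {"xyz": [0, 0, 0], "twist": 0},
  {"xyz": [0, 0, 0], "twist": 0},
  {"xyz": [0, 0, 0], "twist": 0},
  {"xyz": [0, 0, 0], "twist": 0},
  {"xyz": [0, 0, 0], "twist": 0},
])

```text
clock: 39.0
ee_pos: [0.4922, 0.1147, 0.1592]
ee_rot: [2.495, 1.91, -0.0]
contact_force: [0.3, 0.2, -1.8]
finger_gap: 0.0515
finger_force: 30.0
```

```bash
python3 go.py s4@0.0434
```

```text
t 39.0 p [0.4922 0.1147 0.1592] gap 0.0515 F [ 0.3  0.2 -1.8] ff 30.0
yaw -15.13 twist to -15: -0.022 tilt 0.01
s4@0.0434 tool units [ 0.009 -0.004  2.316]
```

Emit:
send_rows([
  {"xyz": [0, -0.004, 0.2], "twist": 0},
  {"xyz": [0, 0, 0.4], "twist": 0},
  {"xyz": [0, 0, 0.5], "twist": 0},
  {"xyz": [0, 0, 0.4], "twist": 0},
  {"xyz": [0, 0, 0.3], "twist": 0},
  {"xyz": [0, 0, 0.2], "twist": 0},
  {"xyz": [0, 0, 0.1], "twist": 0},
  {"xyz": [0, 0, 0.1], "twist": 0},
  {"xyz": [0, 0, 0.03], "twist": 0},
  {"xyz": [0, 0, 0], "twist": 0},
  {"xyz": [0, 0, 0], "twist": 0},
  {"xyz": [0, 0, 0], "twist": 0},
])

```text
clock: 40.2
ee_pos: [0.4922, 0.1153, 0.0481]
ee_rot: [2.494, 1.91, 0.001]
contact_force: [-0.0, -0.0, -1.3]
finger_gap: 0.0513
finger_force: 30.0
```

```bash
python3 go.py s4@0.0434
```

```text
t 40.2 p [0.4922 0.1153 0.0481] gap 0.0513 F [-0.  -0.  -1.3] ff 30.0
yaw -15.08 twist to -15: -0.014 tilt 0.05
s4@0.0434 tool units [-0.003 -0.     0.095]
```

Emit:
send_rows([
  {"xyz": [0, 0, 0.04], "twist": 0},
  {"xyz": [0, 0, 0.03], "twist": 0},
  {"xyz": [0, 0, 0.015], "twist": 0},
  {"xyz": [0, 0, 0.01], "twist": 0},
  {"xyz": [0, 0, 0], "twist": 0},
  {"xyz": [0, 0, 0], "twist": 0},
  {"xyz": [0, 0, 0], "twist": 0},
])

```text
clock: 40.9
ee_pos: [0.4918, 0.1152, 0.0434]
ee_rot: [2.494, 1.911, -0.001]
contact_force: [-1.8, -0.4, 5.8]
finger_gap: 0.0513
finger_force: 30.0
```

Seated. Release, lift and back away to check.

Emit:
send_rows([
  {"xyz": [0, 0, 0], "twist": 0},
  {"xyz": [0, 0, 0], "twist": 0},
  {"xyz": [0, 0, 0], "twist": 0},
  {"xyz": [0, 0, 0], "twist": 0},
  {"xyz": [0, 0, 0], "twist": 0},
], hand=0.95)

```text
clock: 41.4
ee_pos: [0.4919, 0.1153, 0.0429]
ee_rot: [-2.494, -1.911, 0.0]
contact_force: [0.6, -0.2, -0.0]
finger_gap: 0.0836
finger_force: 0.0
```

Emit:
send_rows([
  {"xyz": [0, 0, -0.2], "twist": 0},
  {"xyz": [0, 0, -0.4], "twist": 0},
  {"xyz": [0, 0, -0.5], "twist": 0},
  {"xyz": [0, 0, -0.5], "twist": 0},
  {"xyz": [0, 0, -0.5], "twist": 0},
  {"xyz": [0, 0, -0.5], "twist": 0},
  {"xyz": [0, 0, -0.5], "twist": 0},
  {"xyz": [-0.5, 0, 0], "twist": 0},
  {"xyz": [-0.6, 0, 0], "twist": 0},
  {"xyz": [-0.6, 0, 0], "twist": 0},
  {"xyz": [-0.6, 0, 0], "twist": 0},
  {"xyz": [-0.5, 0, 0], "twist": 0},
])

```text
clock: 42.6
ee_pos: [0.4548, -0.0215, 0.1986]
ee_rot: [2.494, 1.909, 0.0]
contact_force: [0.8, -0.3, 0.4]
finger_gap: 0.0837
finger_force: 0.0
```

Emit:
send_rows([
  {"xyz": [-0.5, 0, 0], "twist": 0},
  {"xyz": [-0.3, 0, 0], "twist": 0},
  {"xyz": [0, 0, 0], "twist": 0},
  {"xyz": [0, 0, 0], "twist": 0},
  {"xyz": [0, 0, 0], "twist": 0},
])

```text
clock: 43.1
ee_pos: [0.4454, -0.0573, 0.1982]
ee_rot: [2.492, 1.913, 0.001]
contact_force: [0.4, 0.1, 0.3]
finger_gap: 0.0836
finger_force: 0.0
```

```bash
python3 - <<'E'
from h import *
im,_=get_image("scene"); im2,_=get_image("side")
a=cv2.resize(im[90:350,120:400],(600,557),interpolation=cv2.INTER_CUBIC); b=cv2.resize(im2[90:350,200:290],(193,557),interpolation=cv2.INTER_CUBIC)
cv2.imwrite("pics/f.png",np.hstack([a,b])[...,::-1])
S=dict(b=(.5512,.336,.056),d=(.5317,.2625,.067),c=(.5121,.1889,.079),a=(.4922,.1152,.092))
for n,im in(("scene",im),("side",im2)):
    c=camera_model(n); hsv=cv2.cvtColor(im,cv2.COLOR_RGB2HSV); w=((hsv[...,1]<90)&(hsv[...,2]>110)).astype(np.uint8)
    N,L,St,C=cv2.connectedComponentsWithStats(w,connectivity=4)
    for k,p in S.items():
        u=cv2.projectPoints(np.array([p]),np.array(c["rvec"]),np.array(c["tvec"]),np.array([[c["fx"],0,c["cx"]],[0,c["fy"],c["cy"]],[0,0,1.]]),None)[0].ravel()
        i=L[int(u[1]),int(u[0])]; print(n,k,u.round(1),C[i].round(1),St[i,4])
E
```

```text
scene b [361.6 306.2] [358.6 311.8] 461
scene d [345.9 277.2] [259.8 217. ] 137264
scene c [330.9 249.2] [259.8 217. ] 137264
scene a [316.6 222.1] [259.8 217. ] 137264
side b [237.  115.1] [213.8 246.3] 94457
side d [234.2 126.2] [294.2 140. ] 100109
side c [231.2 138.3] [294.2 140. ] 100109
side a [227.7 151.5] [213.8 246.3] 94457
```

View pics/f.png

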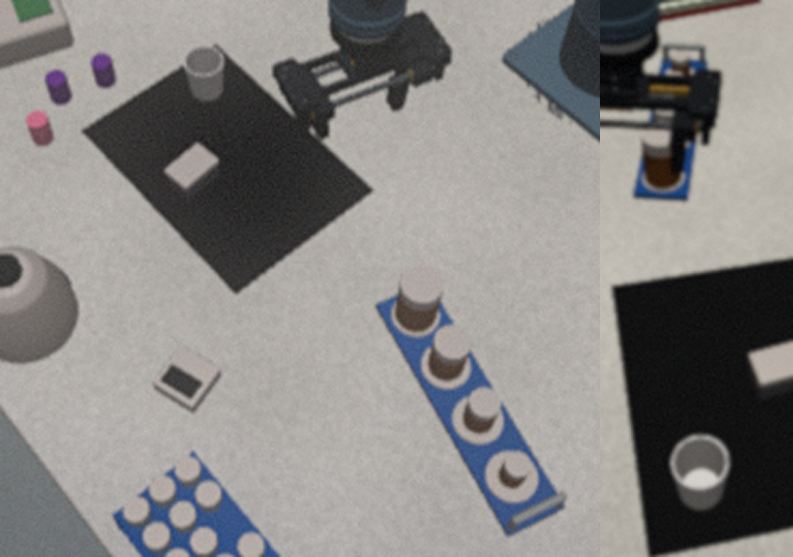

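The final view shows all four jars upright and centred on the seats: a (420,300), c (450,350), d (483,410) and b (513,470), next to the bar. The cap centres I could see fall within about 2 crop pixels of where they should be. The beaker and box haven't moved. Handing in.

```bash
python3 -c "
from plant import *
print(job_done())"
```

```text
the job is handed in; nothing more can be done
None
```

The four amber jars stand upright on the carrier's seats, smallest (jar_b) next to the handle bar, then jar_d, jar_c and the largest (jar_a) at the far end; the beaker and slide box are where they were, and I handed the job in at about 43 s with no verdict shown.

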